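# Slide a sawn rock slab out over the ledge and clamp it

## Task

Without picking anything up, push the flat sawn rock slab square against the metal fence of its wooden rest, and push it on along the fence until its leading end sticks out about 25 mm past the end of the ledge, so that the banding in its cut edge can be read. Then push the clamp's lever round until the cam grips the slab against the fence, and leave it there; do not disturb the other things on the worktop.

Things in the scene. Friction and masses are not known exactly. Their poses are not given: they have to be found in the camera images.
- slab_rest: fixed wooden rest, base board 164 x 296 x 12 mm. Origin on the worktop. Its y runs along the ledge, its x across it, away from the robot, from clamp to fence. Ledge: top 50 mm above the worktop, x -92 to 62, y -85 (its end; beyond it only the low board goes on) to 150 mm. Aluminium fence on the ledge's far side: inner face at x = 50 mm, 12 mm thick, top 66 mm above the worktop
- ledge_end (a point): point on the ledge's top, at the middle of the end over which the slab shall stick out: x = 2, y = -85, z = 50 mm of the rest. The slab moves in the rest's -y to stick out here
- slab: loose flat sawn slab of banded sandstone, 96 mm (x) by 110 mm (y) by 10 mm, 0.2 to 0.35 kg; origin at the centre of its underside. Starts flat on the ledge on the +y side of the clamp, 5 to 25 mm off the fence, turned up to 0.15 rad. Flush with the fence its centre is at x = 2 mm of the rest; with 25 mm overhang at y = -55 mm. It tips off if its centre passes the ledge's end
- cam_pivot (a point): vertical pivot of the clamp on the ledge, at x = -67.9, y = -40 mm of the rest. The cam is a steel disc 32 mm wide, 7 mm off the pivot, 52 to 63 mm above the worktop; cam and fence are smooth. Open, it leaves a slab that is flush with the fence 9 mm of room to pass (7 mm with the lever at 0.2 rad)
- cam_lever (a joint): angle of clamp lever and cam about the pivot, rad, growing clockwise seen from above. 0: fully open, lever pointing to the rest's -x (5 degrees to its -y side); starts at 0 to 0.2. 1.66: stop, lever pointing to the rest's +y, alongside the slab. Friction 0.12 N m, so it stays where it is left. From about 1.4 rad on the cam presses on a slab that is flush with the fence
- lever_tip (a point): centre of the black grip on the lever, 68 mm from the pivot, 68.5 mm above the worktop; the grip is a level round bar along the lever, 17 mm thick, from 38 to 80 mm from the pivot with its rounded ends
- granite_cobble: granite cobble 88 x 81 x 44 mm beside the foot of the rest, to be left alone; origin under its centre
- loupe: folded hand lens 42 x 38 x 14 mm beside the foot of the rest, to be left alone; origin under its centre
- acid_dropper: white dropper bottle with red cap, 32 mm wide, 98 mm high, behind the fence, to be left alone; origin under its centre
- mineral_jar_a: glass jar with black cap, 51 mm wide, 75 mm high, beyond the +y end of the rest, to be left alone; origin under its centre

How it is judged:
On the way, in this order (a step that is already met when the one before it is completed fails the run):
1. the slab lies along the fence and sticks out 16 to 34 mm past the ledge's end, while the clamp is still open (y of slab in the frame of slab_rest between -0.064 and -0.046 m and x of slab in the frame of slab_rest above -0.006 m and angle between the y axis of slab and the y axis of slab_rest, either way round below 0.08 rad and value of joint cam_lever below 1 rad), for 0.2 s.
2. the lever is swung round and the cam grips the slab (value of joint cam_lever above 1.1 rad and contact force between cam_lever and slab above 2 N), for 0.2 s.
At the end, for the whole second after the job is handed in: the slab lies flat on the ledge, flush with the fence (within 3 mm and 0.04 rad), its leading end 16 to 34 mm past the ledge's end, and the clamp's lever is past 1.1 rad with the cam pressing on the slab with more than 2 N; all at rest (all of step 2 and y of slab in the frame of slab_rest between -0.064 and -0.046 m and x of slab in the frame of slab_rest above -0.001 m and angle between the y axis of slab and the y axis of slab_rest, either way round below 0.04 rad and z of slab in the frame of slab_rest between 0.047 and 0.053 m and angle between slab's own z axis and vertical below 0.04 rad and linear speed of slab below 0.01 m/s); the robot touches nothing.
It fails at once if the slab is lifted or tipped instead of pushed (z of slab in the frame of slab_rest above 0.057 m or z of slab in the frame of slab_rest below 0.043 m or angle between slab's own z axis and vertical above 0.15 rad).
It fails at once if another thing on the worktop is shifted by more than 20 mm (distance of any of granite_cobble, loupe, acid_dropper, mineral_jar_a from where it was at the start of the episode above 0.02 m).
It also fails if it takes over 64 s, if anything falls off the work surface, if the arm or the gripper's body presses on something with over 40 N, if the wrist force passes 120 N, or if a joint passes its speed limit or range.

## Robot

A 6-joint arm with a two-finger parallel gripper is mounted at the origin on a cart in front of the work surface, level with it; the furniture and walls round the work are solid. World frame = base frame: x ahead of the robot, y to its left, z up, the work surface at z = 0. Lengths are in m, angles in rad, forces in N, time in s.
With the tool pointing down it reaches from about 0.325 to 0.85 m from the base axis. Payload 15.5 kg.
Tool frame: the origin (TCP) lies at the very end of the fingers, on their centre line; the grasp point (between the pads) lies grip_depth behind it (grip_depth is the distance from the TCP to the grasp point, in m); z points along the fingers, y is the line along which they close (so a half turn about z gives the same grasp; the last joint's range is limited). The gripper opens to 91 mm and grips with 3 to 60 N. Pads are 32 mm wide; open, the fingers measure 118 mm over their backs; the gripper's body (76 mm by 178 mm) begins 60 mm behind the grasp point.
Start: joints at [-1.373, 0.494, 1.345, -0, 1.302, -0.096], TCP at [0.18, -0.598, 0.214] pointing down, gripper open.
Joint ranges: [-2.91, 2.91], [-0.82, 2.16], [0.22, 2.67], [-1.22, 4.37], [0.12, 2.79], [-3.08, 3.08]. Speed limits (rad/s): [1.89, 1.89, 2.57, 3.01, 3.01, 3.01].

## Interface

Orientations are given as [roll, pitch, yaw] about the fixed x, y, z axes, in that order (R = Rz(yaw) Ry(pitch) Rx(roll)).
In Python, from bench import get_state, capture, camera_info, hand_in, grip_depth gives the robot as it stands.
- The arm moves only by the tool move_arm, never from a script. Its arguments are lists of equal length, an entry for each row: "offset": the shift along the tool's x, y, z in shares of 500 mm (1.0 is 500 mm), a list of three; "dr": the turn, a rotation vector about the tool's x, y, z in fractions of the full range, 1 being 4 rad, a list of three; "fingers": the opening, from 0 (shut) to 1 (fully open). A call has 1 to 10 rows; each row is the pose to reach, as a shift and turn from the pose commanded when the call began, along the tool's axes at that moment; what a row does not reach only later rows make up. A row lasts 1/8 s, in which the tool goes at most 62.5 mm and 10.7 degrees, less where a joint would pass 70% of its speed; a pose out of reach is approached as far as the arm can. No shift or turn number may pass 1 either way. A call with a gripper value outside its range is refused whole. The fingers move at their own pace and stop on an object; the grip force is fixed at half the most. Time passes only in rows, so rows that repeat a pose let the fingers close. It gives the time, the measured TCP pose, the force, the opening and the grip force at its end, in the units of the state.
- get_state(): the state, without advancing time (a new reading comes with each control period).
- capture(name): name is "scene" or "top" or "wrist"; returns the picture (420x560x3 uint8, red, green, blue); there is no depth.
- camera_info(name): a dict with "fov_y" (degrees; the focal length in pixels is half the picture's height over the tangent of half this angle, whatever the lens; pixels are square), "cx", "cy" (the principal point, pixels), "position" and "orientation" of the camera in the world. Camera axes: x right, y up, looking along -z (the intrinsics and any distortion apply to the point x, -y, -z); pixel columns grow to the right and rows downward; lengths in m; the calibration is good to about 2 mm. A picture is of the moment at which its call begins: read the wrist's pose just before it. camera_info takes no time and is no camera call; for the wrist camera it gives the pose at the moment of the call.
- hand_in(): hands the job in; it is judged then, once.
The state is a dict: "t": time; "joint_positions": joint angles; "qvel": joint speeds; "joint_efforts": joint torques, N m; "position": TCP position; "tool_rot": TCP orientation; "ft_force": force on the tool from outside, world axes, zero at the start; "torque": the same for the moment, N m; "gripper_width": finger opening in m; "grip_force": force on a finger pad.
Only numpy, scipy, OpenCV 4.12 (cv2) and the standard library are available. Lean on these libraries where they do the work, as an engineer would, in place of code of your own. Each camera call takes 0.05 s, during which the arm holds its last target. There are 200 camera calls.

## Working session

There is one attempt and no reset: what is moved stays moved. The work goes in short steps, Python scripts to look and compute and a tool call to move; the robot and the scene stay as the last step left them, time stands still between calls to the robot, and variables do not carry over. Pictures are saved under pics/ and viewed, at most 10 in all, crops included, and the job is handed in when it is done.

Besides the shell and the picture viewer there is one more tool, called after ">>>" as a command line: name --argument value ..., lists and objects as JSON in quotes. move_arm: Moves the arm, as the interface text tells. Its arguments: {"type":"object","properties":{"offset":{"type":"array"},"dr":{"type":"array"},"fingers":{"type":"array"}},"required":["offset","dr","fingers"]}

```bash
ls; mkdir -p pics; python3 - <<'E'
from bench import *
import cv2
for n in("scene","top"):
    cv2.imwrite(f"pics/{n}0.png",capture(n)[:,:,::-1]); print(n,camera_info(n))
print(camera_info("wrist"));print(get_state(),grip_depth)
E
```

```text
pics
scene {'fov_y': 42.039994641690036, 'cx': 273.0458123833297, 'cy': 207.32412147311263, 'position': array([0.11842145, 0.90815782, 0.73845346]), 'orientation': array([ 1.02518628, -0.02251571, -2.66924384])}
top {'fov_y': 52.700075414884026, 'cx': 282.0634633910914, 'cy': 210.76228139618297, 'position': array([ 0.49613521, -0.05417895,  1.1322659 ]), 'orientation': array([ 9.15430393e-02, -1.15611224e-03, -1.54319223e+00])}
{'fov_y': 64.7918503677344, 'cx': 281.3256594624884, 'cy': 212.75362394384115, 'position': array([ 0.25518041, -0.57554958,  0.38393812]), 'orientation': array([-0.27712496,  0.00143022, -1.27879106])}
{'t': 0.1, 'joint_positions': array([-1.37349648e+00,  4.94088954e-01,  1.34606354e+00,  3.51337996e-05,
        1.30248439e+00, -9.55043532e-02]), 'qvel': array([ 0.00272826,  0.00017858, -0.00102231,  0.0007979 , -0.00087277,
       -0.00185053]), 'joint_efforts': array([ 1.33973001e-03, -8.80240560e+01, -3.82539976e+01,  7.07352650e-02,
        4.82991978e-02, -1.10930805e-04]), 'position': array([ 0.18034544, -0.59806819,  0.21341975]), 'tool_rot': array([-3.14055642e+00, -1.33288917e-04,  2.92794801e-01]), 'ft_force': array([0.70540529, 0.0306445 , 0.6780043 ]), 'torque': array([0.02950388, 0.02352817, 0.02950612]), 'grip_force': 0.0, 'gripper_width': 0.09146498809241707} 0.0188
```

View pics/top0.png

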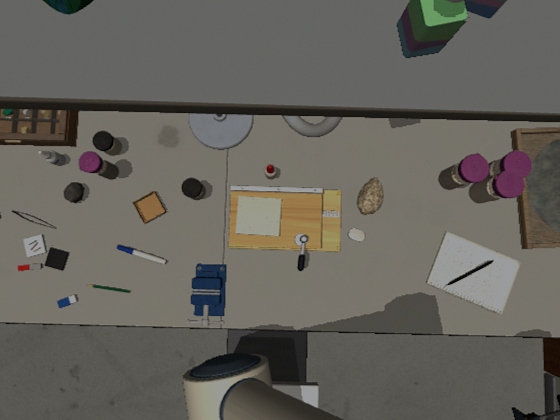

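View pics/scene0.png

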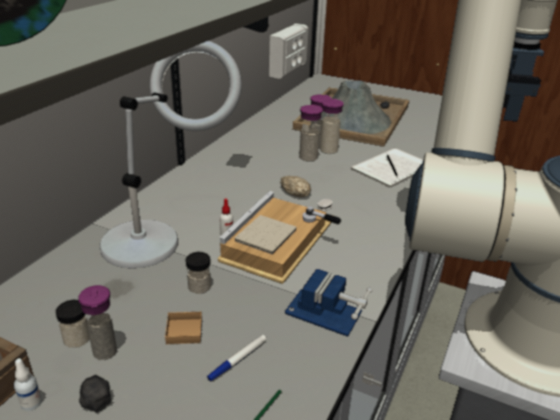

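The top view shows the rest at about (285,218), with the slab at (258,217), the fence along row 189, the pivot at (304,238) and the lever tip at (301,262). The scene view confirms this layout. I'll zoom in on the rest.

```bash
cat > h.py <<'E'
import numpy as np, cv2
from bench import *
from scipy.spatial.transform import Rotation as R
def ray(info,uv):
    f=210/np.tan(np.radians(info['fov_y'])/2)
    uv=np.atleast_2d(uv).astype(float)
    d=np.c_[(uv[:,0]-info['cx'])/f,-(uv[:,1]-info['cy'])/f,-np.ones(len(uv))]
    return info['position'],d@R.from_euler('xyz',info['orientation']).as_matrix().T
def onz(info,uv,z):
    p,d=ray(info,uv); return (p+d*((z-p[2])/d[:,2])[:,None])
def proj(info,P):
    f=210/np.tan(np.radians(info['fov_y'])/2)
    c=(np.atleast_2d(P)-info['position'])@R.from_euler('xyz',info['orientation']).as_matrix()
    return np.c_[info['cx']+f*c[:,0]/-c[:,2],info['cy']-f*c[:,1]/-c[:,2]]
def torest(P,o,yaw): # world xy -> rest frame
    c,s=np.cos(yaw),np.sin(yaw); d=np.atleast_2d(P)[:,:2]-o
    return np.c_[c*d[:,0]+s*d[:,1],-s*d[:,0]+c*d[:,1]]
E
python3 - <<'E'
from h import *
im=cv2.imread("pics/top0.png")[175:280,215:350]
cv2.imwrite("pics/top0z.png",cv2.resize(im,None,fx=5.7,fy=5.7,interpolation=cv2.INTER_CUBIC))
E
```

```text
(no output)
```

View pics/top0z.png

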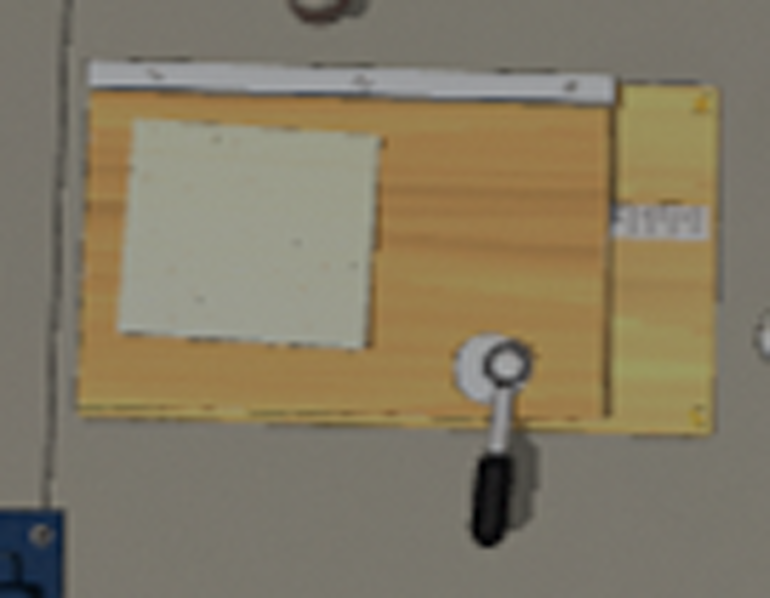

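The crop gives these points (crop pixels):
- Fence corners: (89,61), (616,77), (613,103) and (90,88).
- Ledge end: runs down to (606,415).
- Slab corners: (134,120), (381,134), (366,349) and (118,332).
- Pivot knob: (507,363).
- Grip: centred at (490,500).

```bash
cat > m.py <<'E'
from h import *
I=camera_info("top")
cv=lambda z:(np.array(z)+.5)/5.7-.5+[215,175]
pts=[((89,61),.066,(62,150)),((616,77),.066,(62,-85)),((613,103),.066,(50,-85)),((90,88),.066,(50,150)),((606,415),.05,(-92,-85)),((712,434),.012,(-92+.0,-138))]
W=np.array([onz(I,cv(p),z)[0,:2] for p,z,_ in pts[:5]]); M=np.array([q for *_,q in pts[:5]])/1e3
a,b=W.mean(0),M.mean(0)
H=(M-b).T@(W-a); yaw=np.arctan2(H[0,1]-H[1,0],H[0,0]+H[1,1])
Rm=np.array([[np.cos(yaw),-np.sin(yaw)],[np.sin(yaw),np.cos(yaw)]])
o=a-Rm@b
print("rest",o,yaw,"res mm",((W-o)@Rm-M)*1e3)
S=np.array([onz(I,cv(p),.060)[0,:2] for p in [(134,120),(381,134),(366,349),(118,332)]])
s=(S-o)@Rm*1e3;print("slab rest",s,s.mean(0),[np.linalg.norm(s[i]-s[i-1]) for i in range(4)])
g=lambda p,z:(onz(I,cv(p),z)[0,:2]-o)@Rm*1e3
print("pivot",g((507,363),.07),"tip",g((490,500),.0685),"boardcorner",g((718,88),.012),g((712,434),.012))
print("lever tip ang",g((490,500),.0685)-[-67.9,-40])
print("TCP yaw rel; world of rest pts", {k:(o+Rm@(np.array(k)/1e3)).round(4) for k in [(-67.9,-40),(2,-85),(2,150)]})
E
python3 m.py
```

```text
rest [ 0.59376366 -0.06919315] 0.0026444184520540617 res mm [[-0.07407452 -0.25142914]
 [-1.3669398  -0.08264762]
 [-1.0719067   1.06252161]
 [-0.18843217 -1.13464309]
 [ 2.70135319  0.40619824]]
slab rest [[ 36.7152732  129.43821869]
 [ 33.18688428  18.91126154]
 [-62.89309749  23.14900432]
 [-58.11546713 133.26845612]] [-12.77660179  76.19173517] [np.float64(94.90806093919791), np.float64(110.5832617714448), np.float64(96.17339217425794), np.float64(110.22304394777312)]
pivot [-67.80423253 -38.93646801] tip [-127.72552593  -32.79827408] boardcorner [  64.65355586 -137.943804  ] [ -96.52296923 -137.1639722 ]
lever tip ang [-59.82552593   7.20172592]
TCP yaw rel; world of rest pts {(-67.9, -40): array([ 0.526 , -0.1094]), (2, -85): array([ 0.596 , -0.1542]), (2, 150): array([0.5954, 0.0808])}
```

```bash
cat >> h.py <<'E'
O=np.array([.5936,-.0692])
def go(rx,ry,z,yaw):   # rest mm, m, rad -> offset & dr from present pose
    s=get_state(); Rt=R.from_euler('xyz',s['tool_rot'])
    P=np.r_[O+np.array([rx,ry])/1e3,z]
    print("offset",(Rt.inv().apply(P-s['position'])*1e3).round(1),"dr",(Rt.inv()*R.from_euler('xyz',[np.pi,0,yaw])).as_rotvec().round(3))
def st():
    s=get_state(); p=s['position']; print("t",s['t'],"rest",((p[:2]-O)*1e3).round(1),"z",p[2].round(4),"rot",s['tool_rot'].round(3),"F",s['ft_force'].round(1),s['gripper_width'].round(3))
E
python3 -c "
from h import *
go(-92,76,.13,0)"
```

```text
offset [ 482.2 -486.3   84. ] dr [-0.001  0.     0.293]
```

The rows are not in the units I measure in: shifts go in shares of 500 mm and turns go in shares of 4 rad. I convert before sending: -486 mm / 500 = -0.972, 482 mm / 500 = 0.964, 0.293 rad / 4 = 0.0733.

>>> move_arm --offset '[[0.964,-0.972,0],[0.964,-0.972,0],[0.964,-0.972,0],[0.964,-0.972,0],[0.964,-0.972,0],[0.964,-0.972,0],[0.964,-0.972,0],[0.964,-0.972,0],[0.964,-0.972,0],[0.964,-0.972,0]]' --dr '[[0,0,0.0733],[0,0,0.0733],[0,0,0.0733],[0,0,0.0733],[0,0,0.0733],[0,0,0.0733],[0,0,0.0733],[0,0,0.0733],[0,0,0.0733],[0,0,0.0733]]' --fingers '[0.44,0.44,0.44,0.44,0.44,0.44,0.44,0.44,0.44,0.44]'

```text
t: 1.35
position: [0.4743, -0.0445, 0.2139]
tool_rot: [3.141, -0.0, -0.0]
ft_force: [0.9, -0.9, 0.3]
gripper_width: 0.0403
grip_force: 0.0
```

```bash
python3 -c "
from h import *
st();go(-92,76,.13,0)"
```

```text
Traceback (most recent call last):
  File "h.py", line 24, in st
    s=get_state(); p=s['position']; print("t",s['t'],"rest",((p[:2]-O)*1e3).round(1),"z",p[2].round(4),"rot",s['tool_rot'].round(3),"F",s['ft_force'].round(1),s['gripper_width'].round(3))
                                                                                                                                                               ^^^^^^^^^^^^^^^^^^^^^^^^
AttributeError: 'float' object has no attribute 'round'
```

To row units: 84 mm / 500 = 0.168, -40 mm / 500 = -0.08.

>>> move_arm --offset '[[0.04,-0.08,0],[0.04,-0.08,0],[0.04,-0.08,0.168],[0.04,-0.08,0.168],[0.04,-0.08,0.168],[0.04,-0.08,0.168]]' --dr '[[0,0,0],[0,0,0],[0,0,0],[0,0,0],[0,0,0],[0,0,0]]' --fingers '[0.44,0.44,0.44,0.44,0.44,0.44]'

```text
t: 2.1
position: [0.4941, -0.007, 0.1309]
tool_rot: [3.141, -0.001, -0.001]
ft_force: [0.0, 0.0, 0.2]
gripper_width: 0.0403
grip_force: 0.0
```

```bash
sed -i "s/s\['gripper_width'\].round(3)/s['gripper_width']/" h.py; python3 -c "
from h import *
st();go(-92,76,.054,0)"
```

```text
t 2.1 rest [-99.5  62.2] z 0.1309 rot [ 3.141e+00 -1.000e-03 -1.000e-03] F [0.  0.  0.2] 0.040270038039385454
offset [  7.4 -13.8  76.9] dr [ 0.    -0.001 -0.001]
```

To row units: 77 mm / 500 = 0.154, 70 mm / 500 = 0.14.

>>> move_arm --offset '[[0.014,-0.028,0],[0.014,-0.028,0.08],[0.014,-0.028,0.14],[0.014,-0.028,0.154],[0.014,-0.028,0.154]]' --dr '[[0,0,0],[0,0,0],[0,0,0],[0,0,0],[0,0,0]]' --fingers '[0.44,0.44,0.44,0.44,0.44]'

```text
t: 2.72
position: [0.5013, 0.0078, 0.0536]
tool_rot: [3.142, -0.001, 0.0]
ft_force: [0.0, 0.7, 0.1]
gripper_width: 0.0401
grip_force: 0.0
```

To row units: 26 mm / 500 = 0.052, 25 mm / 500 = 0.05.

>>> move_arm --offset '[[0.008,0,0],[0.016,0,0],[0.024,0,0],[0.03,0,0],[0.036,0,0],[0.042,0,0],[0.046,0,0],[0.05,0,0],[0.052,0,0],[0.052,0,0]]' --dr '[[0,0,0],[0,0,0],[0,0,0],[0,0,0],[0,0,0],[0,0,0],[0,0,0],[0,0,0],[0,0,0],[0,0,0]]' --fingers '[0.44,0.44,0.44,0.44,0.44,0.44,0.44,0.44,0.44,0.44]'

```text
t: 3.98
position: [0.5269, 0.0075, 0.0529]
tool_rot: [3.142, -0.0, -0.0]
ft_force: [-0.2, 0.1, -0.6]
gripper_width: 0.0401
grip_force: 0.0
```

```bash
python3 -c "
from h import *
st()
cv2.imwrite('pics/w1.png',capture('wrist')[:,:,::-1])"
```

```text
t 3.975 rest [-66.7  76.7] z 0.0529 rot [ 3.142 -0.    -0.   ] F [-0.2  0.1 -0.6] 0.04009849758144474
```

View pics/w1.png

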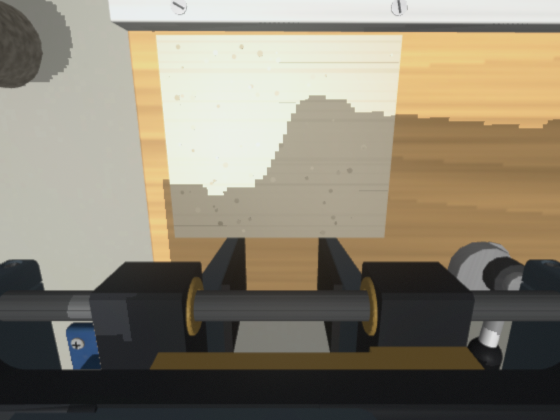

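The wrist view shows the slab square to the fingers at row 238. Its far edge is at row 36, just short of the fence's foot at about row 30. I'll push on in small steps.

To row units: 4 mm / 500 = 0.008, 3 mm / 500 = 0.006.

>>> move_arm --offset '[[0.002,0,0],[0.004,0,0],[0.006,0,0],[0.008,0,0],[0.008,0,0]]' --dr '[[0,0,0],[0,0,0],[0,0,0],[0,0,0],[0,0,0]]' --fingers '[0.44,0.44,0.44,0.44,0.44]'

```text
t: 4.65
position: [0.5303, 0.0075, 0.0528]
tool_rot: [-3.142, 0.001, -0.0]
ft_force: [-5.3, -0.6, 3.0]
gripper_width: 0.0403
grip_force: 2.3
```

To row units: 2 mm / 500 = 0.004, 1 mm / 500 = 0.002.

>>> move_arm --offset '[[0.002,0,0],[0.002,0,0],[0.004,0,0],[0.004,0,0]]' --dr '[[0,0,0],[0,0,0],[0,0,0],[0,0,0]]' --fingers '[0.44,0.44,0.44,0.44]'

```text
t: 5.15
position: [0.5305, 0.0076, 0.0527]
tool_rot: [-3.141, 0.004, -0.0]
ft_force: [-12.8, -0.0, 10.2]
gripper_width: 0.0399
grip_force: 6.6
```

Force rises at finger x=0.5305, which matches a flush slab to within 1 mm. I'll back off, lift, and turn for the end push.

To row units: -80 mm / 500 = -0.16, -40 mm / 500 = -0.08.

>>> move_arm --offset '[[-0.016,0,0],[-0.04,0,0],[-0.04,0,-0.08],[-0.04,0,-0.16],[-0.04,0,-0.16]]' --dr '[[0,0,0],[0,0,0],[0,0,0],[0,0,0],[0,0,0]]' --fingers '[0.44,0.44,0.44,0.44,0.44]'

```text
t: 5.78
position: [0.5141, 0.0073, 0.1354]
tool_rot: [3.141, -0.005, -0.0]
ft_force: [0.4, 0.3, 0.4]
gripper_width: 0.0399
grip_force: 0.0
```

```bash
sed -i "s/.5936,/.5927,/" h.py; python3 -c "
from h import *
st();go(2,162,.125,np.pi/2)"
```

```text
t 5.775 rest [-78.6  76.5] z 0.1354 rot [ 3.141 -0.005 -0.   ] F [0.4 0.3 0.4] 0.03993922276840301
offset [ 80.5 -85.5  10.8] dr [ 0.005 -0.004 -1.571]
```

To row units: -86 mm / 500 = -0.172, 81 mm / 500 = 0.162, -1.571 rad / 4 = -0.3928.

>>> move_arm --offset '[[0.162,-0.172,0],[0.162,-0.172,0],[0.162,-0.172,0],[0.162,-0.172,0],[0.162,-0.172,0],[0.162,-0.172,0],[0.162,-0.172,0],[0.162,-0.172,0],[0.162,-0.172,0],[0.162,-0.172,0]]' --dr '[[0,0,-0.3928],[0,0,-0.3928],[0,0,-0.3928],[0,0,-0.3928],[0,0,-0.3928],[0,0,-0.3928],[0,0,-0.3928],[0,0,-0.3928],[0,0,-0.3928],[0,0,-0.3928]]' --fingers '[0.44,0.44,0.44,0.44,0.44,0.44,0.44,0.44,0.44,0.44]'

```text
t: 7.02
position: [0.5932, 0.0934, 0.132]
tool_rot: [-3.141, 0.0, 1.57]
ft_force: [0.9, 0.0, 0.1]
gripper_width: 0.0403
grip_force: 0.0
```

```bash
python3 -c "
from h import *
st();go(2,162,.054,np.pi/2)"
```

```text
t 7.025 rest [  0.5 162.6] z 0.132 rot [-3.141  0.     1.57 ] F [0.9 0.  0.1] 0.040259438385751106
offset [-0.6  1.6 78. ] dr [-0.001  0.    -0.001]
```

To row units: 78 mm / 500 = 0.156, 70 mm / 500 = 0.14.

>>> move_arm --offset '[[0,0.004,0.08],[0,0.004,0.14],[0,0.004,0.156],[-0.01,0.004,0.156],[-0.022,0.004,0.156],[-0.034,0.004,0.156],[-0.046,0.004,0.156],[-0.058,0.004,0.156],[-0.07,0.004,0.156],[-0.082,0.004,0.156]]' --dr '[[0,0,0],[0,0,0],[0,0,0],[0,0,0],[0,0,0],[0,0,0],[0,0,0],[0,0,0],[0,0,0],[0,0,0]]' --fingers '[0.44,0.44,0.44,0.44,0.44,0.44,0.44,0.44,0.44,0.44]'

```text
t: 8.28
position: [0.5957, 0.0521, 0.0549]
tool_rot: [3.142, -0.0, 1.571]
ft_force: [0.2, 1.6, 0.6]
gripper_width: 0.0402
grip_force: 1.0
```

To row units: -50 mm / 500 = -0.1, -47 mm / 500 = -0.094.

>>> move_arm --offset '[[-0.012,0,0],[-0.024,0,0],[-0.036,0,0],[-0.048,0,0],[-0.06,0,0],[-0.072,0,0],[-0.084,0,0],[-0.094,0,0],[-0.1,0,0],[-0.1,0,0]]' --dr '[[0,0,0],[0,0,0],[0,0,0],[0,0,0],[0,0,0],[0,0,0],[0,0,0],[0,0,0],[0,0,0],[0,0,0]]' --fingers '[0.44,0.44,0.44,0.44,0.44,0.44,0.44,0.44,0.44,0.44]'

```text
t: 9.52
position: [0.5957, 0.0022, 0.0549]
tool_rot: [-3.141, 0.0, 1.571]
ft_force: [-0.2, -0.1, 0.1]
gripper_width: 0.04
grip_force: 0.0
```

```bash
python3 -c "
from h import *
st();go(2,16,.054,np.pi/2)
cv2.imwrite('pics/w2.png',capture('wrist')[:,:,::-1])"
```

```text
t 9.525 rest [ 3.  71.4] z 0.0549 rot [-3.141  0.     1.571] F [-0.2 -0.1  0.1] 0.040046025984666944
offset [-55.4  -1.    0.9] dr [-0.  0. -0.]
```

View pics/w2.png

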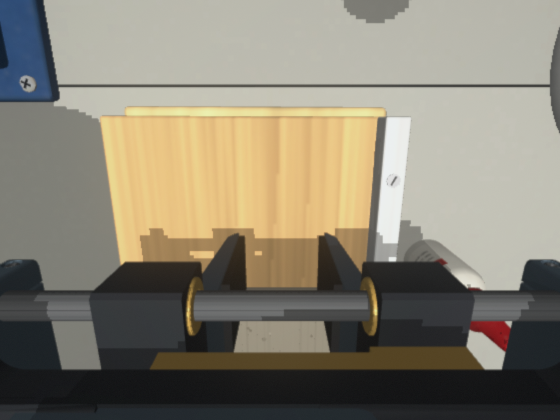

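The wrist camera looks along +y. The slab's end sits between the fingers, and the dropper at (450,265) stays behind the fence. I'll push on, stopping a little short.

To row units: -52 mm / 500 = -0.104, -48 mm / 500 = -0.096.

>>> move_arm --offset '[[-0.012,0,0],[-0.024,0,0],[-0.036,0,0],[-0.048,0,0],[-0.06,0,0],[-0.072,0,0],[-0.084,0,0],[-0.096,0,0],[-0.104,0,0],[-0.104,0,0]]' --dr '[[0,0,0],[0,0,0],[0,0,0],[0,0,0],[0,0,0],[0,0,0],[0,0,0],[0,0,0],[0,0,0],[0,0,0]]' --fingers '[0.44,0.44,0.44,0.44,0.44,0.44,0.44,0.44,0.44,0.44]'

```text
t: 10.82
position: [0.5958, -0.0499, 0.0549]
tool_rot: [3.141, 0.0, 1.57]
ft_force: [0.0, -0.2, -0.4]
gripper_width: 0.0399
grip_force: 0.0
```

```bash
python3 -c "
from h import *
st()
a=capture('top')[175:280,215:350,::-1]; b=capture('scene')[170:290,200:360,::-1]
f=lambda i:cv2.resize(i,(520,int(520*i.shape[0]/i.shape[1])),interpolation=cv2.INTER_CUBIC)
cv2.imwrite('pics/t3.png',cv2.resize(np.vstack([f(a),f(b)]),(0,0),fx=.75,fy=.75))"
```

```text
t 10.825 rest [ 3.1 19.3] z 0.0549 rot [3.141 0.    1.57 ] F [ 0.  -0.2 -0.4] 0.03989347322782081
```

View pics/t3.png

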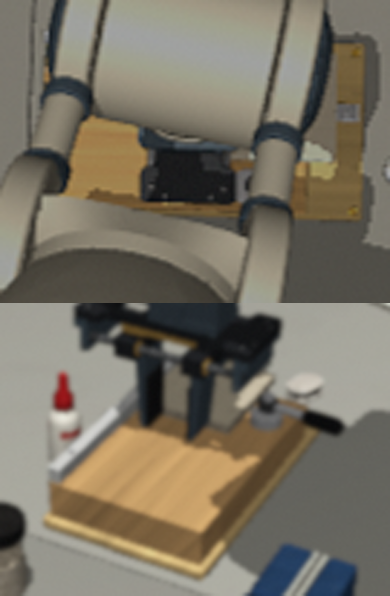

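The views show the slab ahead of the fingers, past the cam, with the lever still open. I'll nudge it 3 mm further, then back off to look.

To row units: -180 mm / 500 = -0.36, 150 mm / 500 = 0.3.

>>> move_arm --offset '[[-0.002,0,0],[-0.004,0,0],[-0.006,0,0],[-0.006,0,0],[0.02,0,0],[0.06,0,0],[0.06,0,-0.12],[0.12,-0.12,-0.24],[0.24,-0.24,-0.24],[0.3,-0.36,-0.24]]' --dr '[[0,0,0],[0,0,0],[0,0,0],[0,0,0],[0,0,0],[0,0,0],[0,0,0],[0,0,0],[0,0,0],[0,0,0]]' --fingers '[0.44,0.44,0.44,0.44,0.44,0.44,0.44,0.44,0.44,0.44]'

```text
t: 12.18
position: [0.4541, 0.0775, 0.1726]
tool_rot: [3.14, -0.0, 1.571]
ft_force: [-0.8, 1.9, -0.3]
gripper_width: 0.0398
grip_force: 0.0
```

To row units: 120 mm / 500 = 0.24, 60 mm / 500 = 0.12.

>>> move_arm --offset '[[0.12,0,0],[0.24,0,0],[0.24,0,0]]' --dr '[[0,0,0],[0,0,0],[0,0,0]]' --fingers '[0,0,0]'

```text
t: 12.55
position: [0.4543, 0.1999, 0.1718]
tool_rot: [3.141, -0.001, 1.576]
ft_force: [-0.1, -0.5, -0.2]
gripper_width: 0.0128
grip_force: 0.0
```

```bash
python3 -c "
from h import *
st()
im=capture('top')[:,:,::-1]; cv2.imwrite('pics/top4.png',im)
cv2.imwrite('pics/top4z.png',cv2.resize(im[175:280,215:350],None,fx=5.7,fy=5.7,interpolation=cv2.INTER_CUBIC))"
```

```text
t 12.55 rest [-138.4  269.1] z 0.1718 rot [ 3.141e+00 -1.000e-03  1.576e+00] F [-0.1 -0.5 -0.2] 0.012796048560222604
```

View pics/top4z.png

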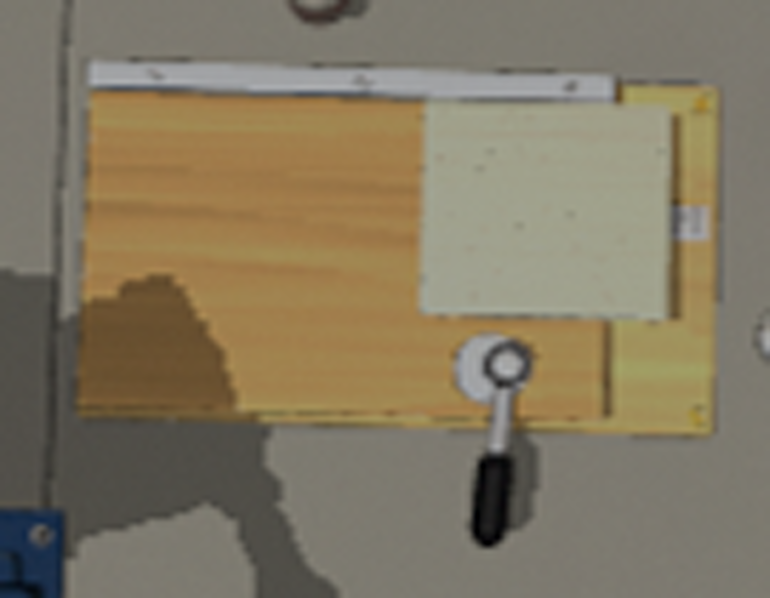

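The slab now lies along the fence with corners (427,100), (675,105), (669,320) and (421,313). Its leading end is past the ledge end, which is at column ~609.

```bash
cat >> m.py <<'E'
S=np.array([onz(I,cv(p),.060)[0,:2] for p in [(427,100),(675,105),(669,320),(421,313)]])
s=(S-o)@Rm*1e3;print("NEW slab rest",s,s.mean(0))
E
python3 m.py|tail -4; cat > lev.py <<'E'
from h import *
# finger path in the rest frame, tool turned with the lever; d = grip radius + half pad(16)
import sys
r=60; d=8.5+float(sys.argv[1]); P=np.array([-67.9,-40])
for th in [float(a) for a in sys.argv[2:]]:
    a=np.pi+np.radians(5)-th           # lever direction
    u=np.array([np.cos(a),np.sin(a)]); n=np.array([u[1],-u[0]])  # n: direction of travel
    yaw=a-np.pi/2   # placeholder check
    c=P+r*u-d*n
    print(th,"finger",c.round(1),"travel dir",n.round(2))
E
python3 lev.py 16 .1 .2 .4 .6 .8 1 1.2 1.4 1.5 1.6
```

```text
NEW slab rest [[  49.01554911   -1.27748356]
 [  49.54725337 -112.24055163]
 [ -46.68493791 -110.9226418 ]
 [ -46.33173057   -0.84140315]] [  1.3865335  -56.32052003]
0.1 finger [-128.2  -63.7] travel dir [0.01 1.  ]
0.2 finger [-130.3  -57.6] travel dir [0.11 0.99]
0.4 finger [-132.5  -44.9] travel dir [0.31 0.95]
0.6 finger [-132.2  -31.9] travel dir [0.49 0.87]
0.8 finger [-129.3  -19.3] travel dir [0.65 0.76]
1.0 finger [-124.    -7.5] travel dir [0.79 0.61]
1.2 finger [-116.4    3. ] travel dir [0.9  0.44]
1.4 finger [-106.9   11.8] travel dir [0.97 0.26]
1.5 finger [-101.5   15.4] travel dir [0.99 0.16]
1.6 finger [-95.8  18.5] travel dir [1.   0.06]
```

Slab centre is (1.4, -56.3) mm, so it is flush with about 26 mm of overhang. Next is the lever: I'll go to its -y side.

```bash
python3 -c "
from h import *
go(-130,-72,.13,np.pi/2)"
```

```text
offset [-339.2    6.9   41.6] dr [ 0.    -0.     0.004]
```

To row units: -341 mm / 500 = -0.682, 40 mm / 500 = 0.08.

>>> move_arm --offset '[[-0.682,0.016,0],[-0.682,0.016,0],[-0.682,0.016,0],[-0.682,0.016,0],[-0.682,0.016,0],[-0.682,0.016,0],[-0.682,0.016,0],[-0.682,0.016,0.08],[-0.682,0.016,0.08],[-0.682,0.016,0.08]]' --dr '[[0,0,0],[0,0,0],[0,0,0],[0,0,0],[0,0,0],[0,0,0],[0,0,0],[0,0,0],[0,0,0],[0,0,0]]' --fingers '[0,0,0,0,0,0,0,0,0,0]'

```text
t: 13.85
position: [0.4633, -0.1452, 0.1325]
tool_rot: [-3.142, -0.0, 1.571]
ft_force: [0.3, 0.3, 0.3]
gripper_width: 0.0001
grip_force: 0.0
```

```bash
python3 -c "
from h import *
st();go(-130,-70,.058,np.pi/2)"
```

```text
t 13.85 rest [-129.4  -76. ] z 0.1325 rot [-3.142 -0.     1.571] F [0.3 0.3 0.3] 0.00010396279670384968
offset [ 6.  -0.6 74.5] dr [-0.    -0.     0.001]
```

To row units: 74 mm / 500 = 0.148, 40 mm / 500 = 0.08.

>>> move_arm --offset '[[0.004,0,0.08],[0.004,0,0.148],[0.004,0,0.148]]' --dr '[[0,0,0],[0,0,0],[0,0,0]]' --fingers '[0,0,0]'

```text
t: 14.22
position: [0.4627, -0.143, 0.0573]
tool_rot: [-3.139, -0.001, 1.571]
ft_force: [-0.3, -0.3, -0.2]
gripper_width: 0.0
grip_force: 0.0
```

To row units: 66 mm / 500 = 0.132, 61 mm / 500 = 0.122, 0.91 rad / 4 = 0.2275.

>>> move_arm --offset '[[0.016,0,0],[0.032,-0.002,0],[0.046,-0.004,0],[0.058,-0.006,0],[0.072,-0.006,0],[0.084,-0.006,0],[0.096,-0.004,0],[0.11,0,0],[0.122,0.004,0],[0.132,0.01,0]]' --dr '[[0,0,0.0125],[0,0,0.0275],[0,0,0.0525],[0,0,0.0775],[0,0,0.1025],[0,0,0.1275],[0,0,0.1525],[0,0,0.1775],[0,0,0.2025],[0,0,0.2275]]' --fingers '[0,0,0,0,0,0,0,0,0,0]'

```text
t: 15.48
position: [0.4687, -0.0774, 0.0598]
tool_rot: [3.14, -0.001, 0.658]
ft_force: [-2.6, -0.3, 0.6]
gripper_width: 0.0004
grip_force: 1.3
```

```bash
python3 - <<'E'
from h import *
st()
P=np.array([-67.9,-40])
for th in (1.1,1.2,1.3,1.4,1.5,1.55,1.6,1.65):
    a=np.pi+np.radians(5)-th; u=np.array([np.cos(a),np.sin(a)]); n=np.array([u[1],-u[0]])
    c=P+60*u-24.5*n; print(th,end=' '); go(*c,.058,np.arctan2(n[1],n[0]))
cv2.imwrite('pics/s5.png',cv2.resize(capture('scene')[150:300,200:400,::-1],(0,0),fx=3,fy=3,interpolation=cv2.INTER_CUBIC))
E
```

```text
t 15.475 rest [-124.    -8.2] z 0.0598 rot [ 3.14e+00 -1.00e-03  6.58e-01] F [-2.6 -0.3  0.6] 0.00044281622938044667
1.1 offset [ 6.5 -2.7  1.8] dr [ 0.001 -0.001  0.1  ]
1.2 offset [12.8 -4.2  1.8] dr [ 0.001 -0.001  0.2  ]
1.3 offset [19.2 -5.1  1.8] dr [ 0.001 -0.001  0.3  ]
1.4 offset [25.7 -5.4  1.8] dr [ 0.001 -0.001  0.4  ]
1.5 offset [32.2 -5.   1.8] dr [ 0.001 -0.001  0.5  ]
1.55 offset [35.4 -4.5  1.8] dr [ 0.001 -0.001  0.55 ]
1.6 offset [38.6 -3.9  1.8] dr [ 0.001 -0.001  0.6  ]
1.65 offset [41.7 -3.1  1.8] dr [ 0.001 -0.001  0.65 ]
```

View pics/s5.png

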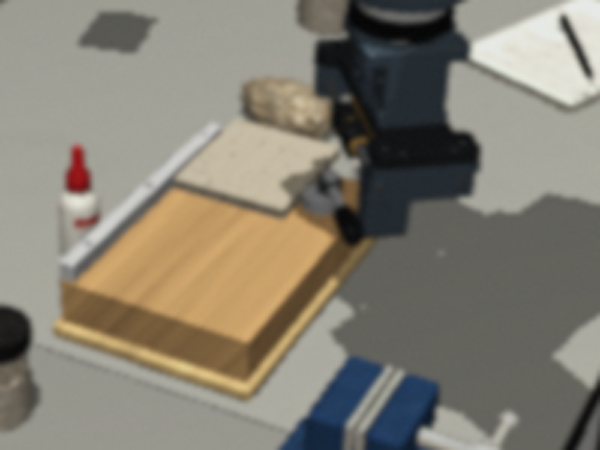

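The lever, at (348,222), is swinging with the finger and the slab is flat and flush. I'll continue to the grip.

To row units: 32 mm / 500 = 0.064, 29 mm / 500 = 0.058, 0.5 rad / 4 = 0.125.

>>> move_arm --offset '[[0.012,-0.006,0],[0.026,-0.008,0],[0.038,-0.01,0],[0.052,-0.01,0],[0.058,-0.01,0],[0.064,-0.01,0],[0.064,-0.01,0]]' --dr '[[0,0,0.025],[0,0,0.05],[0,0,0.075],[0,0,0.1],[0,0,0.1125],[0,0,0.125],[0,0,0.125]]' --fingers '[0,0,0,0,0,0,0]'

```text
t: 16.4
position: [0.491, -0.054, 0.0592]
tool_rot: [3.141, -0.001, 0.163]
ft_force: [-2.0, 0.2, 1.0]
gripper_width: 0.0004
grip_force: 0.9
```

To row units: 5 mm / 500 = 0.01, 3 mm / 500 = 0.006, 0.06 rad / 4 = 0.015.

>>> move_arm --offset '[[0.004,0,0],[0.006,0,0],[0.01,0,0],[0.01,0,0]]' --dr '[[0,0,0.005],[0,0,0.01],[0,0,0.015],[0,0,0.015]]' --fingers '[0,0,0,0]'

```text
t: 16.9
position: [0.4947, -0.0529, 0.058]
tool_rot: [-3.141, 0.001, 0.101]
ft_force: [-5.3, 2.2, 3.3]
gripper_width: -0.0002
grip_force: 2.7
```

To row units: 4 mm / 500 = 0.008, 2 mm / 500 = 0.004, 0.05 rad / 4 = 0.0125.

>>> move_arm --offset '[[0.004,0,0],[0.008,0,0],[0.008,0,0]]' --dr '[[0,0,0.0075],[0,0,0.0125],[0,0,0.0125]]' --fingers '[0,0,0]'

```text
t: 17.27
position: [0.4977, -0.0521, 0.0577]
tool_rot: [-3.14, 0.003, 0.051]
ft_force: [-8.3, 6.2, 3.7]
gripper_width: 0.0006
grip_force: 4.3
```

To row units: 3 mm / 500 = 0.006, 2 mm / 500 = 0.004.

>>> move_arm --offset '[[0.004,0,0],[0.006,0,0],[0.006,0,0]]' --dr '[[0,0,0],[0,0,0],[0,0,0]]' --fingers '[0,0,0]'

```text
t: 17.65
position: [0.4998, -0.0517, 0.0576]
tool_rot: [-3.14, 0.005, 0.051]
ft_force: [-12.4, 6.2, 6.0]
gripper_width: 0.0002
grip_force: 6.4
```

To row units: -240 mm / 500 = -0.48, -180 mm / 500 = -0.36.

>>> move_arm --offset '[[-0.004,0,0],[-0.02,0,0],[-0.08,0,0],[-0.08,0,-0.12],[-0.12,-0.12,-0.24],[-0.12,-0.24,-0.24],[-0.12,-0.36,-0.24],[-0.12,-0.48,-0.24],[-0.12,-0.48,-0.24],[-0.12,-0.48,-0.24]]' --dr '[[0,0,0],[0,0,0],[0,0,0],[0,0,0],[0,0,0],[0,0,0],[0,0,0],[0,0,0],[0,0,0],[0,0,0]]' --fingers '[0,0,0,0,0,0,0,0,0,0]'

```text
t: 18.9
position: [0.4303, 0.1842, 0.1778]
tool_rot: [3.142, -0.001, 0.053]
ft_force: [-0.4, -0.4, 0.4]
gripper_width: 0.0006
grip_force: 0.0
```

```bash
python3 -c "
from h import *
st()
im=capture('top')[:,:,::-1]
cv2.imwrite('pics/top6z.png',cv2.resize(im[175:280,215:350],None,fx=5.7,fy=5.7,interpolation=cv2.INTER_CUBIC))"
```

```text
t 18.9 rest [-162.4  253.4] z 0.1778 rot [ 3.142e+00 -1.000e-03  5.300e-02] F [-0.4 -0.4  0.4] 0.0005712420640045373
```

View pics/top6z.png

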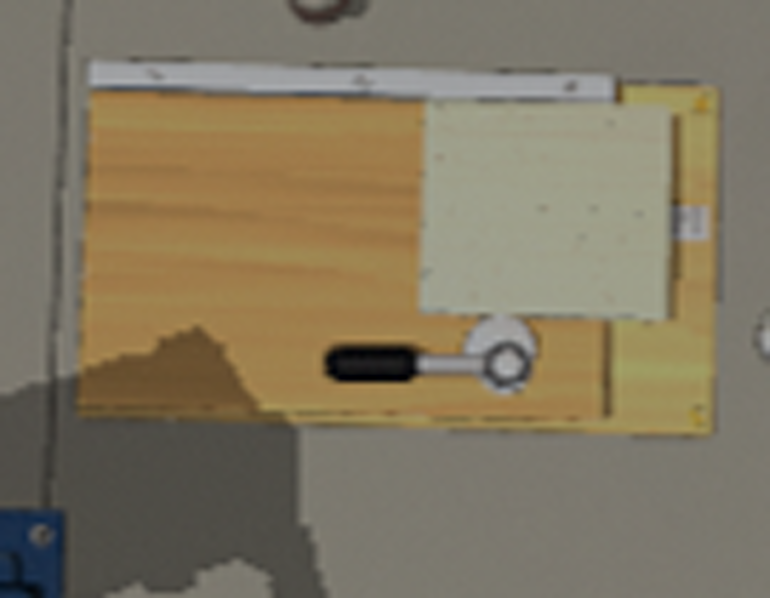

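The lever points along +y, with its grip at (370,363). The cam touches the slab's near edge at row 316. The slab hasn't shifted, with its leading end still at column ~672, so I'm handing in.

```bash
python3 -c "
from bench import *
print(hand_in())"
```

```text
the job is handed in; nothing more can be done
None
```

The slab is flush against the fence with about 26 mm sticking out past the ledge end, the cam lever is swung round against it and the arm is clear; I handed the job in, but the simulator gave no verdict and the final grip force was not measured directly.

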